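# Slide the lid onto the gauge case until it clicks

### The arm

A 6-joint arm with a two-finger parallel gripper is mounted at the origin on a cart in front of the work surface, level with it; the furniture and walls round the work are solid. World frame = base frame: x ahead of the robot, y to its left, z up, the work surface at z = 0. Lengths are in m, angles in rad, forces in N, time in s.
With the tool pointing down it reaches from about 0.425 to 0.95 m from the base axis. Payload 3.5 kg.
Tool frame: the origin (TCP) lies between the finger pads; the fingertips stand 14 mm ahead of it and the grasp point (between the pads) lies 5 mm behind it (ctrl.tip_extent is the distance from the TCP to the fingertips, in m); x points along the fingers, z is the direction in which the jaws open and shut, and the axes are right-handed (so a half turn about x gives the same grasp; the last joint's range is limited). The gripper opens to 85 mm and grips with 20 to 120 N. Pads are 22 mm wide; open, the fingers measure 114 mm over their backs; the gripper's body (76 mm by 85 mm) begins 54 mm behind the grasp point. The pads swing forward as they close: fully open they stand 13 mm farther back than shut.
Start: joints at [1.122, 0.286, 1.577, -0, 1.279, -0.15], TCP at [0.199, 0.645, 0.245] pointing down, gripper open.
Joint ranges: [-2.77, 2.77], [-0.9, 2.22], [0.21, 2.48], [-1.53, 4.67], [0.24, 2.81], [-2.84, 2.84]. Speed limits (rad/s): [2.79, 2.79, 3.14, 3.14, 3.14, 3.14].

### API

Orientations are given as a unit quaternion [x, y, z, w].
In Python, from plant import ctrl gives the robot as it stands.
- The arm moves only by the tool move_arm, never from a script. Its argument "commands" is one flat list of numbers, 4 for each row, row after row: the shift along the tool's x, y, z in units of 25 mm (1.0 is 25 mm), then the turn about the tool's x in units of 5 degrees (1.0 is 5 degrees). A call has 1 to 20 rows; each row shifts and turns the commanded pose from where the row before left it, along the tool's axes as they then stand; what a row does not reach is not made up. A row lasts 1/8 s, in which the tool goes at most 62.5 mm and 10.7 degrees, less where a joint would pass 70% of its speed; a pose out of reach is approached as far as the arm can. A call is refused whole if a number of a shift passes 1 or a number of a turn 1, either way. A call with a gripper value outside its range is refused whole. "jaw" is the finger opening in mm, from 0 to 85.4, set as the call begins (left out, the last holds). The fingers move at their own pace and stop on an object; "force" is the grip in N (left out, the last holds). Time passes only in rows, so rows that do not move let the fingers close. It gives the time, the measured TCP pose, the force and the opening at its end, in the units of the state.
- ctrl.get_state(): the state, without advancing time (a new reading comes with each control period).
- ctrl.read_camera(name): name is "side" or "top" or "wrist"; returns the picture (480x640x3 uint8, red, green, blue); there is no depth.
- ctrl.get_calibration(name): a dict with "camera_matrix" (3x3 intrinsics, pixels), "k1" (the pictures are not rectified: a ray, as slopes to the right and down, at radius r is drawn at 1 + k1 r^2 times it, then the intrinsics apply), "camera_from_world" (4x4, takes a point from world to camera coordinates); the wrist camera has in their place "mount" (4x4, takes a point from camera to tool coordinates, whose origin is the TCP and whose axes are the tool frame's). Camera axes: x right, y down, z forward; pixel columns grow to the right and rows downward; lengths in m; the calibration is good to about 2 mm. A picture is of the moment at which its call begins: read the wrist's pose just before it. get_calibration takes no time and is no camera call.
- ctrl.sign_off(): hands the job in, once; it reports no verdict.
The state is a dict: "time": time; "qpos": joint angles; "dq": joint speeds; "joint_efforts": joint torques, N m; "eef_pos": TCP position; "tcp_rot": TCP orientation; "contact_force": force on the tool from outside, world axes, zero at the start; "wrist_torque": the same for the moment, N m; "opening": opening from 0.0 (shut) to 1.0 (fully open).
Only numpy, scipy, OpenCV 4.12 (cv2) and the standard library are available. Lean on these libraries where they do the work, as an engineer would, in place of code of your own. Each camera call takes 0.05 s, during which the arm holds its last target.

### The job

Close the gauge case: pick up its sliding lid by the rib, enter it level into the rails at the open-mouthed end of the case, springy tab trailing, and slide it gently along, without forcing it, until the tab has ridden over the ledge and clicked down behind it. Let go of the lid and leave the things round about where they are.

Things in the scene. Friction and masses are not known exactly. Their poses are not given: they have to be found in the camera images.
- case: Grey gauge case screwed to the table, open on top, a plug gauge in its bed. Origin on its underside, on its centre line; +x = direction in which the lid slides on, z up. x = -85 to +79, |y| to 38 (52 at the screw ears), height 42.5 mm. The lid's flanges ride on the flat tops of its side walls (rails), z = 32, |y| = 20 to 38 mm. Over 20 N between lid and case in the last 35 mm of the slide is forcing it.
- mouth (a point): Point of the case where the channels begin: case x = -40, y = 0, z = 32 mm; axes of the case. From here on, forward (+x), the rails run in channels 64 mm wide (4 more than the lid) and 6.5 high (flange 5), under lips to |y| = 26.5, lip tops at z = 42.5 mm. The mouths flare outward and upward (to z = 46) over the 12 mm behind. Behind that, x = -85 to -52, the rails are bare: the lid's nose can be set on them.
- home (a point): Nominal place of the lid's origin when closed: case x = 0, y = 0, z = 32 mm. A clamped aluminium insert carries both ledge (bar across, rounded top 4 mm over the rails, under the lid's rear end) and end stop; it is set anywhere within 8 mm of nominal along x and not reported, so the lid meets the hard stop with its origin 8 mm short of to 8 mm beyond this point: feel for it.
- lid: Loose grey sliding lid, 124 long (x) x 60 wide (y) x 34 mm high, 80 g. Origin at the centre of its underside; +x points to its nose, which enters first. Side flanges |y| = 22 to 30, z = 0 to 5 mm, on which it lies and runs; top plate z = 5 to 9, |y| to 24 mm. Springy tab (20 mm wide) in a slot at the rear, hinged at x = -22, end at x = -58, with a ramped nib below.
- rib (a point): Middle of the top of the lid's grip rib: lid x = 20, y = 0, z = 34 mm; axes of the lid. The rib stands across the lid, 14 mm thick along x, 36 mm long along y, from z = 9 to 34 mm (25 mm to grip), plain plate before and behind it.
- tab_end (a point): Top of the springy tab's rear end: lid x = -58, y = 0, z = 8 mm when relaxed; axes of the tab. It rises 1.5 to 3.5 mm while the nib rides over the ledge and drops back when it clicks. It starts to rise 15 to 20 mm before the stop and clicks down about 2 mm before it. Plain sliding takes 0 to 2 N, climbing the ledge 3 to 8 N; a later, steady rise at 5 N/mm or more is the stop.
- marker: Black felt marker, 130 mm long, 20 mm thick, lying; bystander. Origin at its middle.
- stamp: Hand stamp standing upright, 27 x 40 x 74 mm; bystander. Origin at its foot.
- carton: Small carton, 35 x 75 x 45 mm; bystander. Origin at its underside.
- tally: Small tally counter, 44 x 44 x 25 mm; bystander. Origin at its underside.

How it is judged:
On the way, in this order (a step that is already met when the one before it is completed fails the run):
1. the lid's nose is in the channels, the lid lying on the rails (x of lid in the frame of case between -0.09 and -0.03 m and y of lid in the frame of case between -0.004 and 0.004 m and z of lid in the frame of case between 0.0305 and 0.0355 m), for 0.1 s.
2. the tab rides up on the ledge, the lid in the channels (z of tab_end in the frame of lid above 0.0088 m and x of lid in the frame of case between -0.03 and 0.008 m and y of lid in the frame of case between -0.004 and 0.004 m and z of lid in the frame of case between 0.0305 and 0.0355 m), for 0.05 s.
At the end, for the whole second after the job is handed in: The lid lies in the rails under the lips (origin within 4 mm of the case's centre line, 30.5 to 35.5 mm above its underside, level within 0.05 rad), slid past the ledge (lid x above -10.6 mm in the case's frame), the tab relaxed behind the ledge (its end raised less than 0.7 mm), everything at rest (x of lid in the frame of case between -0.0106 and 0.01 m and y of lid in the frame of case between -0.004 and 0.004 m and z of lid in the frame of case between 0.0305 and 0.0355 m and z of tab_end in the frame of lid below 0.0087 m and linear speed of lid below 0.01 m/s and angle between the z axis of lid and the z axis of case, either way round below 0.05 rad); the robot touches nothing.
It fails at once if the lid is forced: more than 20 N between lid and case in the last 35 mm of the slide (contact force between lid and case above 20 N and x of lid in the frame of case above -0.035 m).
It fails at once if the lid is slammed on the case with more than 60 N (contact force between lid and case above 60 N).
It fails at once if the robot pushes on the case itself with more than 40 N (contact force between any of the fingers, the arm and case above 40 N).
It fails at once if a bystander (marker, stamp, carton or tally counter) is moved by more than 25 mm (distance of any of marker, stamp, carton, tally from where it was at the start of the episode above 0.025 m).
It also fails if it takes over 70 s, if anything falls off the work surface, if the arm or the gripper's body presses on something with over 40 N, if the wrist force passes 120 N, or if a joint passes its speed limit or range.

## Working session

There is one attempt and no reset: what is moved stays moved. The work goes in short steps, Python scripts to look and compute and a tool call to move; the robot and the scene stay as the last step left them, time stands still between calls to the robot, and variables do not carry over. Pictures are saved under pics/ and viewed, and the job is handed in when it is done.

Besides the shell and the picture viewer there is one more tool, called after "Emit:" as name(argument=value, ...) on one line, values as JSON. move_arm: Moves the arm, as the interface text tells. Its arguments: {"type":"object","properties":{"commands":{"type":"array"},"jaw":{"type":"number"},"force":{"type":"number"}},"required":["commands"]}

```bash
mkdir -p pics; ls; python3 - <<'E'
from plant import ctrl
import cv2,numpy as np
np.set_printoptions(precision=4,suppress=True)
s=ctrl.get_state()
for k in s: print(k,s[k])
for n in ("side","top","wrist"):
    c=ctrl.get_calibration(n); print(n,c)
    cv2.imwrite(f"pics/{n}0.png",ctrl.read_camera(n)[:,:,::-1])
print(ctrl.tip_extent)
E
```

```text
pics
time 0.0
qpos [ 1.122   0.2872  1.5782  0.      1.2786 -0.15  ]
dq [0.0012 0.0012 0.0007 0.0001 0.0001 0.0009]
joint_efforts [ -0.0007 -40.6003 -29.2613  -0.0002   0.0059  -0.    ]
eef_pos [0.1984 0.6445 0.2439]
tcp_rot [-0.4204  0.5696  0.4196  0.5681]
contact_force [ 0.4194 -0.007  -0.3013]
wrist_torque [ 0.0503 -0.0455  0.0064]
opening 1.0002678008777077
side {'camera_matrix': array([[529.0628,   0.    , 319.7722],
       [  0.    , 529.0628, 245.946 ],
       [  0.    ,   0.    ,   1.    ]]), 'k1': -0.0729379550990539, 'camera_from_world': array([[ 0.9634, -0.2675,  0.019 , -0.485 ],
       [-0.1397, -0.5611, -0.8158,  0.0869],
       [ 0.2289,  0.7833, -0.578 ,  1.3644],
       [ 0.    ,  0.    ,  0.    ,  1.    ]])}
top {'camera_matrix': array([[459.4949,   0.    , 323.8169],
       [  0.    , 459.4949, 244.3395],
       [  0.    ,   0.    ,   1.    ]]), 'k1': -0.050143488386657255, 'camera_from_world': array([[-0.0222, -0.9998,  0.0009, -0.0174],
       [-0.9857,  0.0217, -0.1673,  0.5019],
       [ 0.1673, -0.0046, -0.9859,  1.109 ],
       [ 0.    ,  0.    ,  0.    ,  1.    ]])}
wrist {'camera_matrix': array([[332.2798,   0.    , 319.9292],
       [  0.    , 332.2798, 233.5961],
       [  0.    ,   0.    ,   1.    ]]), 'k1': -0.05311362564637151, 'mount': array([[ 0.0003, -0.3097,  0.9508, -0.128 ],
       [ 0.0005, -0.9508, -0.3097,  0.0789],
       [ 1.    ,  0.0006, -0.0001, -0.0005],
       [ 0.    ,  0.    ,  0.    ,  1.    ]])}
0.014
```

View pics/top0.png

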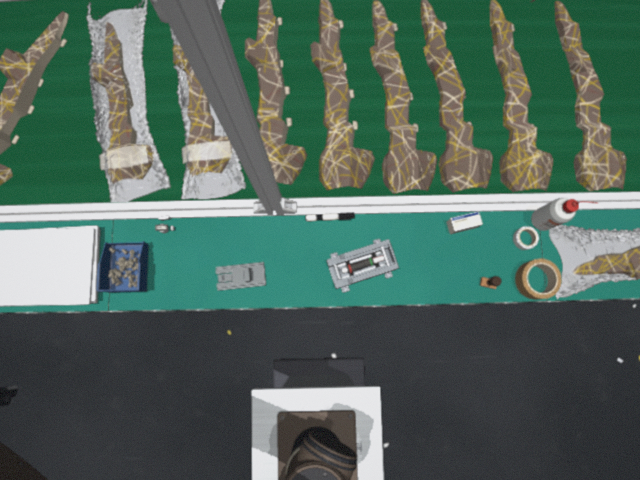

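View pics/side0.png

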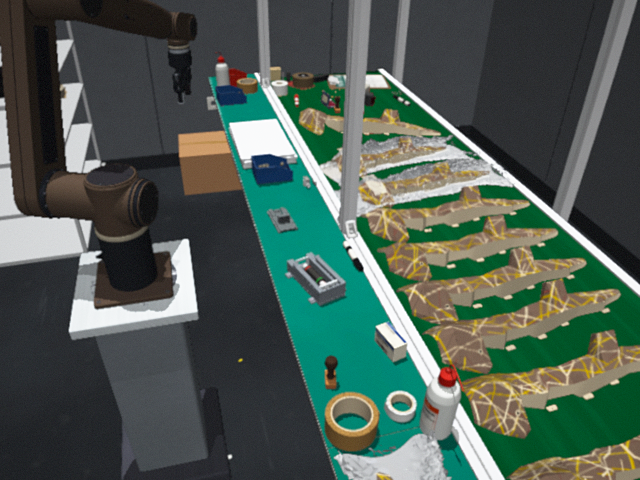

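View pics/wrist0.png

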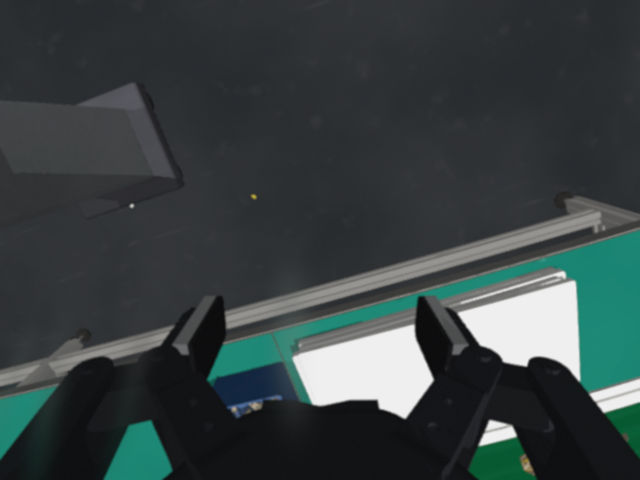

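Top view: lid near (241,276), case near (363,264), marker (330,217), tally near (166,228), carton (464,222), stamp (490,282). Enlarging.

```bash
python3 - <<'E'
import cv2
t=cv2.imread("pics/top0.png"); s=cv2.imread("pics/side0.png")
cv2.imwrite("pics/tl.png",cv2.resize(t[250:302,200:280],None,fx=10,fy=10,interpolation=cv2.INTER_CUBIC))
cv2.imwrite("pics/tc.png",cv2.resize(t[230:300,320:410],None,fx=8,fy=8,interpolation=cv2.INTER_CUBIC))
cv2.imwrite("pics/sc.png",cv2.resize(s[195:315,255:365],None,fx=5,fy=5,interpolation=cv2.INTER_CUBIC))
E
```

```text
(no output)
```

View pics/tl.png

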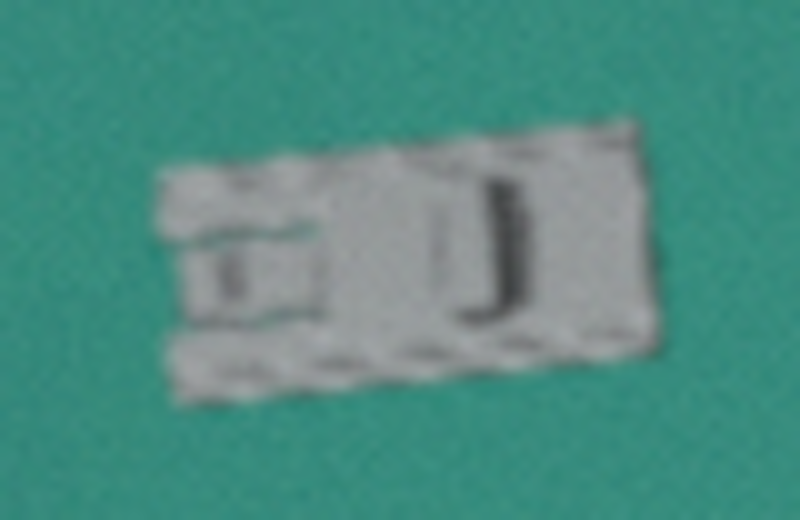

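View pics/tc.png

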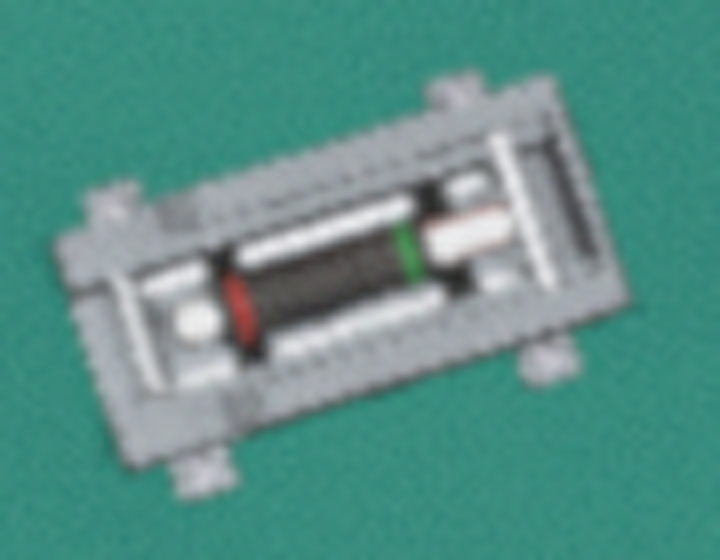

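View pics/sc.png

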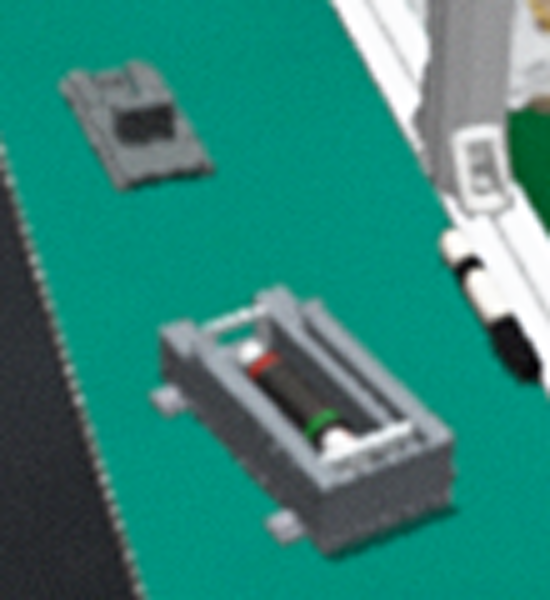

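```bash
cat > h.py <<'E'
import numpy as np, cv2
from scipy.spatial.transform import Rotation as R
from scipy.optimize import least_squares
from plant import ctrl
np.set_printoptions(precision=4,suppress=True)
def cam(n,s=None):
    c=ctrl.get_calibration(n); K=np.array(c["camera_matrix"]);k1=c["k1"]
    if n=="wrist":
        s=s or ctrl.get_state(); T=np.eye(4);T[:3,:3]=R.from_quat(s["tcp_rot"]).as_matrix();T[:3,3]=s["eef_pos"]
        T=np.linalg.inv(T@np.array(c["mount"]))
    else: T=np.array(c["camera_from_world"])
    return K,k1,T
def proj(P,C):
    K,k1,T=C; P=np.atleast_2d(P); q=P@T[:3,:3].T+T[:3,3]; u=q[:,:2]/q[:,2:]
    u=u*(1+k1*(u**2).sum(1,keepdims=True)); return u*[K[0,0],K[1,1]]+K[:2,2]
def ray(p,z,C):
    K,k1,T=C; d=(np.asarray(p,float)-K[:2,2])/[K[0,0],K[1,1]]; u=d.copy()
    for _ in range(20): u=d/(1+k1*(u@u))
    v=T[:3,:3].T@np.r_[u,1]; o=-T[:3,:3].T@T[:3,3]; return o+v*(z-o[2])/v[2]
def fit(pts,C,x0,zb=0.):
    # pts: list (obj xyz m, pixel); pose x,y,yaw
    O=np.array([p[0] for p in pts])/1000.; U=np.array([p[1] for p in pts],float)
    def w(x): 
        c,s=np.cos(x[2]),np.sin(x[2]); return np.c_[x[0]+c*O[:,0]-s*O[:,1],x[1]+s*O[:,0]+c*O[:,1],zb+O[:,2]]
    f=lambda x:(proj(w(x),C)-U).ravel()
    r=least_squares(f,x0,x_scale=[.01,.01,.1]); return r.x,f(r.x).reshape(-1,2)
def crop(path,name,x0,y0,x1,y1,f):
    im=cv2.imread(path); cv2.imwrite(name,cv2.resize(im[y0:y1,x0:x1],None,fx=f,fy=f,interpolation=cv2.INTER_CUBIC))
def uc(p,x0,y0,f): return [(p[0]+.5)/f-.5+x0,(p[1]+.5)/f-.5+y0]
E
python3 - <<'E'
from h import *
C=cam("top")
L=lambda p:uc(p,200,250,10); G=lambda p:uc(p,320,230,8)
# y of object: +x -> world -y ; +y -> world +x (image up)
print(*fit([((-62,30,5),L((160,172))),((-62,-30,3),L((175,405))),((62,-30,3),L((660,352))),((62,30,5),L((637,122)))],C,[.5,.2,-1.5]),sep="\n")
print(*fit([((-85,38,32),G((60,240))),((-85,-38,32),G((130,465))),((79,38,42.5),G((550,80))),((79,-38,42.5),G((632,300)))],C,[.5,-.1,-1.3]),sep="\n")
for n,p in dict(marker=(330,217),tally=(166,229),carton=(464,222),stamp=(490,282)).items(): print(n,ray(p,.02,C))
E
```

```text
[ 0.4308  0.1872 -1.4852]
[[-0.1358 -0.0051]
 [ 0.1783 -0.0263]
 [-0.1081  0.1383]
 [ 0.0651 -0.1079]]
[ 0.4527 -0.1268 -1.2814]
[[-0.5388 -0.2528]
 [ 0.0981  0.4255]
 [ 0.3342 -0.6584]
 [ 0.1059  0.4557]]
marker [ 0.5764 -0.0462  0.02  ]
tally [0.5544 0.3782 0.02  ]
carton [ 0.5559 -0.3928  0.02  ]
stamp [ 0.399  -0.4481  0.02  ]
```

```bash
cat >> h.py <<'E'
def plan(target,xdir,s=None):
    """target TCP pos, xdir = horizontal direction along which jaws (either way) should open"""
    s=s or ctrl.get_state(); M=R.from_quat(s["tcp_rot"]).as_matrix(); x=np.array(xdir); z=M[:,2]
    out=[]
    for sg in (1,-1):
        d=np.r_[sg*x,0] if len(x)==2 else sg*x
        ang=np.arctan2(np.dot(np.cross(z,d),M[:,0]),np.dot(z,d)); out.append(ang)
    a=min(out,key=abs); M2=M@R.from_rotvec([a,0,0]).as_matrix()
    d=np.array(target)-s["eef_pos"]
    print("tool axes (rows x,y,z)\n",M.T); print("turn deg %.2f = %.2f units"%(np.degrees(a),np.degrees(a)/5), "alt deg",np.degrees(out),"q6",s["qpos"][5])
    print("shift units after turn",M2.T@d/.025," before turn",M.T@d/.025)
E
python3 - <<'E'
from h import *
y=-1.4852
plan([.4308+.02*np.cos(y),.1872+.02*np.sin(y),.17],[np.cos(y),np.sin(y)])
E
```

```text
tool axes (rows x,y,z)
 [[-0.0008 -0.0016 -1.    ]
 [-0.9557  0.2944  0.0003]
 [ 0.2944  0.9557 -0.0018]]
turn deg -22.02 = -4.40 units alt deg [157.9752 -22.0248] q6 -0.14998151614647404
shift units after turn [  2.9932  -7.6982 -19.8217]  before turn [  2.9932 -14.5697 -15.4883]
```

Emit:
move_arm(commands=[0.6,0,0,-1,0.6,0,0,-1,0.6,0,0,-1,0.6,0,0,-1,0.6,0,0,-0.4,0,-0.39,-1,0,0,-0.39,-1,0,0,-0.39,-1,0,0,-0.39,-1,0,0,-0.39,-1,0,0,-0.39,-1,0,0,-0.39,-1,0,0,-0.39,-1,0,0,-0.39,-1,0,0,-0.39,-1,0,0,-0.39,-1,0,0,-0.39,-1,0,0,-0.39,-1,0,0,-0.39,-1,0,0,-0.39,-1,0], jaw=85)

```text
time: 2.65
eef_pos: [0.3765, 0.2831, 0.1702]
tcp_rot: [0.521, -0.478, -0.521, -0.478]
contact_force: [1.2, 0.0, 0.6]
opening: 0.999
```

Emit:
move_arm(commands=[0,-0.39,-1,0,0,-0.39,-1,0,0,-0.39,-1,0,0,-0.39,-1,0,0,-0.3,-0.8,0,0,0,0,0,0,0,0,0], jaw=60)

```text
time: 3.52
eef_pos: [0.4325, 0.1686, 0.1701]
tcp_rot: [-0.521, 0.478, 0.521, 0.478]
contact_force: [-0.6, -0.3, 0.3]
opening: 0.702
```

```bash
python3 - <<'E'
from h import *
y=-1.4852
plan([.4308+.02*np.cos(y),.1872+.02*np.sin(y),.17],[np.cos(y),np.sin(y)])
s=ctrl.get_state(); print(s["eef_pos"],s["contact_force"],s["wrist_torque"],s["opening"],s["time"])
cv2.imwrite("pics/w1.png",ctrl.read_camera("wrist")[:,:,::-1])
E
```

```text
tool axes (rows x,y,z)
 [[-0.0005  0.0003 -1.    ]
 [-0.9964 -0.0848  0.0005]
 [-0.0848  0.9964  0.0003]]
turn deg -0.04 = -0.01 units alt deg [179.9579  -0.0421] q6 -1.5034067359545478
shift units after turn [ 0.0051  0.0038 -0.0536]  before turn [ 0.0051  0.0038 -0.0536]
[0.4325 0.1686 0.1701] [-0.5516 -0.3371  0.3199] [ 0.027  -0.0131 -0.0063] 0.7019774702600311 3.525
```

View pics/w1.png

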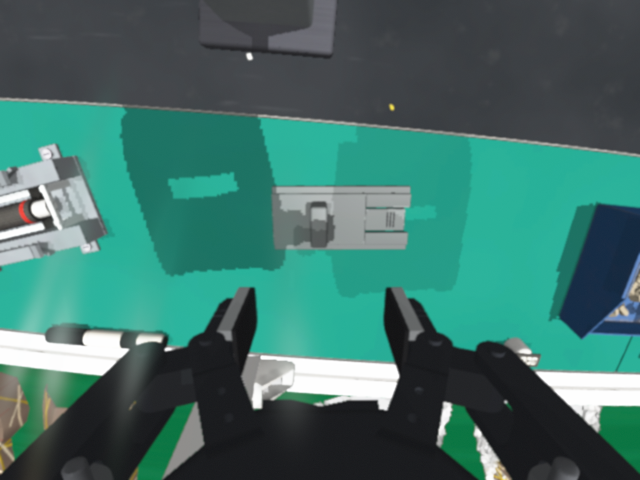

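```bash
python3 -c "
from h import *
crop('pics/w1.png','pics/w1c.png',262,172,422,262,5)"
```

```text
(no output)
```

View pics/w1c.png

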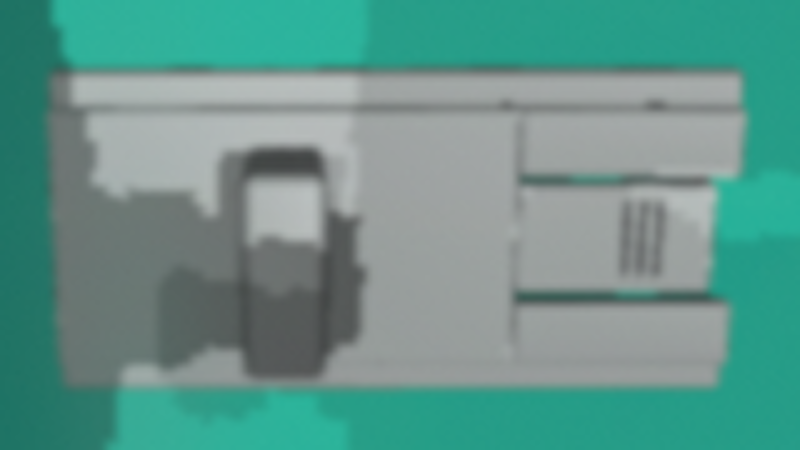

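```bash
python3 - <<'E'
from h import *
C=cam("wrist"); L=lambda p:uc(p,262,172,5)
print(proj([.4325,.1686,0],C))
pts=[((62,-30,0),L((50,72))),((62,30,5),L((65,387))),((-62,30,5),L((718,386))),((-62,-30,0),L((743,72))),
 ((62,-24,9),L((47,110))),((-62,-24,9),L((746,112))),((27,-18,34),L((246,178))),((13,-18,34),L((322,178))),((27,18,34),L((244,376))),((13,18,34),L((325,376)))]
x,r=fit(pts,C,[.43,.187,-1.485]); print(x); print(r)
rib=[x[0]+.02*np.cos(x[2]),x[1]+.02*np.sin(x[2])];print(rib)
plan([*rib,.0265],[np.cos(x[2]),np.sin(x[2])])
E
```

```text
[[320.3854 215.3002]]
[ 0.4327  0.1871 -1.4856]
[[ 0.508  -1.013 ]
 [-0.4886  0.217 ]
 [ 0.1498  0.4665]
 [-0.9761 -0.7673]
 [-0.0048 -0.1177]
 [ 0.4847 -0.2903]
 [-0.8821 -0.5061]
 [ 1.1005 -0.4935]
 [-0.1265  1.3176]
 [ 0.1812  1.3291]]
[np.float64(0.4343651963788108), np.float64(0.16714459880848342)]
tool axes (rows x,y,z)
 [[-0.0004  0.0002 -1.    ]
 [-0.9963 -0.0854  0.0004]
 [-0.0854  0.9963  0.0003]]
turn deg 0.02 = 0.00 units alt deg [-179.9794    0.0206] q6 -1.5035610580409078
shift units after turn [ 5.7456 -0.074  -0.0748]  before turn [ 5.7456 -0.0739 -0.0748]
```

Emit:
move_arm(commands=[0.8,-0.07,-0.07,0,0.8,0,0,0,0.8,0,0,0,0.8,0,0,0,0.8,0,0,0,0.8,0,0,0,0.6,0,0,0,0.3,0,0,0,0.05,0,0,0,0,0,0,0,0,0,0,0], jaw=40)

```text
time: 4.95
eef_pos: [0.4353, 0.1668, 0.0272]
tcp_rot: [0.521, -0.478, -0.521, -0.479]
contact_force: [-0.0, 0.5, 0.2]
opening: 0.468
```

```bash
python3 - <<'E'
from h import *
s=ctrl.get_state(); print(s["eef_pos"],s["contact_force"],s["wrist_torque"],s["opening"],s["time"])
cv2.imwrite("pics/w2.png",ctrl.read_camera("wrist")[:,:,::-1])
E
```

```text
[0.4353 0.1668 0.0272] [-0.0451  0.5191  0.1515] [-0.0208  0.0381  0.0601] 0.46843157058698887 4.95
```

View pics/w2.png

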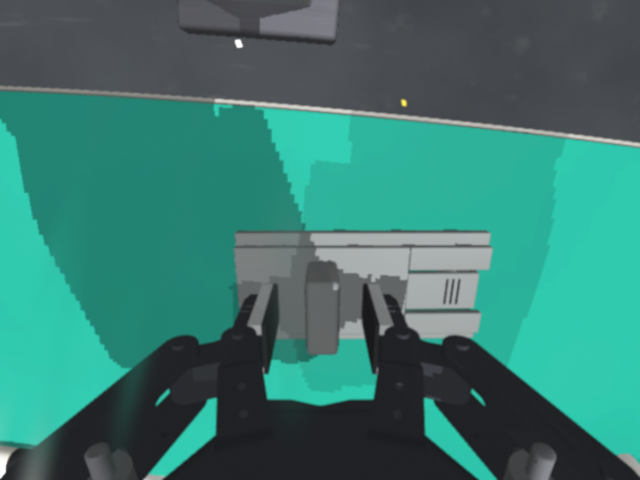

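Rib (cols 306–338, rows 262–355) is centred between the pads (x≈270 and 372). Closing.

Emit:
move_arm(commands=[0,0,0,0,0,0,0,0,0,0,0,0,0,0,0,0,0,0,0,0,0,0,0,0], jaw=5, force=40)

```text
time: 5.75
eef_pos: [0.4352, 0.1667, 0.027]
tcp_rot: [0.521, -0.478, -0.521, -0.478]
contact_force: [-1.0, -0.6, 4.7]
opening: 0.155
```

```bash
python3 - <<'E'
from h import *
s=ctrl.get_state(); print(s["eef_pos"],s["contact_force"],s["wrist_torque"],s["opening"],s["time"])
cv2.imwrite("pics/w3.png",ctrl.read_camera("wrist")[:,:,::-1])
E
```

```text
[0.4352 0.1667 0.027 ] [-0.9686 -0.6264  4.7098] [-0.0439  0.0557 -0.0265] 0.15486455975589744 5.75
```

View pics/w3.png

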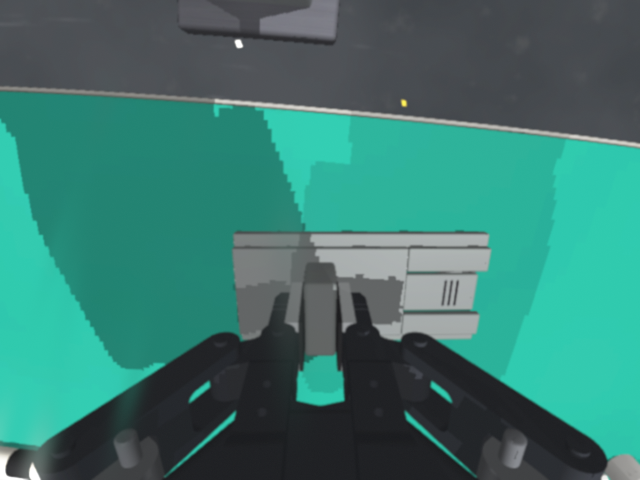

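Pads closed on the rib at 13 mm opening. Lift and shift over toward the case, turned to the case's yaw.

```bash
python3 - <<'E'
from h import *
y=-1.2814; c=np.array([.4527,-.1268])
plan([*(c-.085*np.array([np.cos(y),np.sin(y)])),.14],[np.cos(y),np.sin(y)])
E
```

```text
tool axes (rows x,y,z)
 [[ 0.0008  0.     -1.    ]
 [-0.9964 -0.0851 -0.0008]
 [-0.0851  0.9964 -0.    ]]
turn deg -11.70 = -2.34 units alt deg [168.3016 -11.6984] q6 -1.5082594323953624
shift units after turn [-4.5212  2.674  -8.0542]  before turn [-4.5212  0.9854 -8.4291]
```

Emit:
move_arm(commands=[-0.3,0,0,0,-0.7,0,0,0,-0.9,0,0,0,-0.9,0,0,0,-0.9,0,0,-0.8,-0.82,0,0,-0.8,0,0,0,-0.74,0,0.26,-0.8,0,0,0.26,-0.8,0,0,0.26,-0.8,0,0,0.26,-0.8,0,0,0.26,-0.8,0,0,0.26,-0.8,0,0,0.26,-0.8,0,0,0.26,-0.8,0,0,0.26,-0.8,0,0,0.26,-0.8,0,0,0,0,0,0,0,0,0])

```text
time: 8.18
eef_pos: [0.429, -0.043, 0.1392]
tcp_rot: [-0.566, 0.423, 0.567, 0.423]
contact_force: [0.6, 0.9, -0.6]
opening: 0.151
```

```bash
python3 - <<'E'
from h import *
s=ctrl.get_state(); print(s["eef_pos"],s["contact_force"],s["wrist_torque"],s["opening"],s["time"],s["qpos"])
cv2.imwrite("pics/w4.png",ctrl.read_camera("wrist")[:,:,::-1])
cv2.imwrite("pics/s4.png",ctrl.read_camera("side")[:,:,::-1])
crop("pics/s4.png","pics/s4c.png",240,180,360,320,4)
y=-1.2814; c=np.array([.4527,-.1268])
plan([*(c-.085*np.array([np.cos(y),np.sin(y)])),.14],[np.cos(y),np.sin(y)])
E
```

```text
[ 0.429  -0.043   0.1392] [ 0.611   0.9021 -0.6033] [-0.0363 -0.0399  0.0141] 0.15089426373305168 8.175 [-0.3363 -0.15    2.2439  0.0004  1.0488 -2.1965]
tool axes (rows x,y,z)
 [[-0.0006  0.0004 -1.    ]
 [-0.9582 -0.2861  0.0005]
 [-0.2861  0.9582  0.0006]]
turn deg 0.05 = 0.01 units alt deg [-179.9542    0.0458] q6 -2.1967564966883555
shift units after turn [-0.0278  0.0575 -0.0876]  before turn [-0.0278  0.0576 -0.0876]
```

View pics/w4.png

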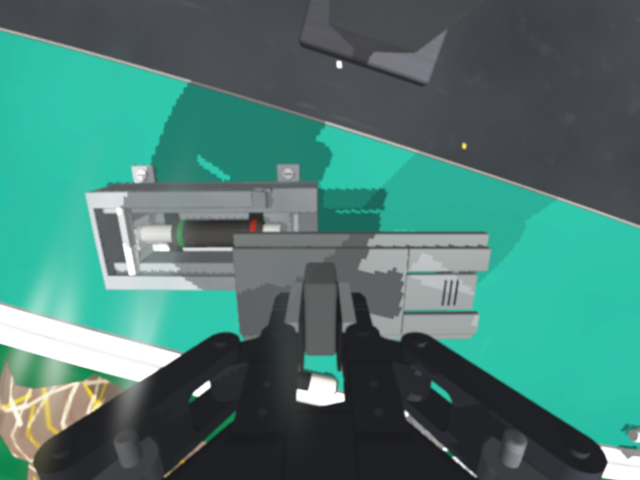

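View pics/s4c.png

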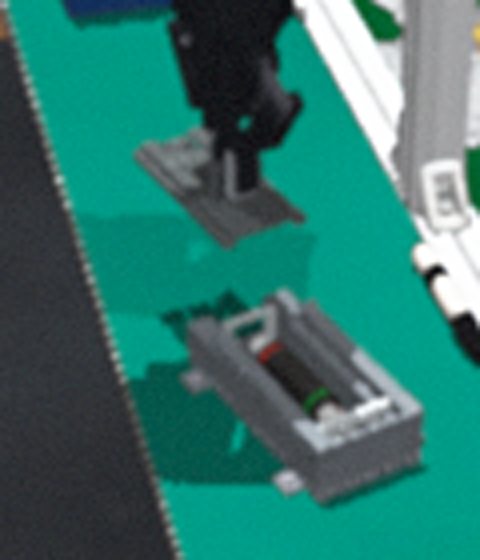

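```bash
python3 -c "
from h import *
crop('pics/w4.png','pics/w4a.png',80,155,340,305,3)
crop('pics/w4.png','pics/w4b.png',225,215,495,345,2.9)"
```

```text
(no output)
```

View pics/w4a.png

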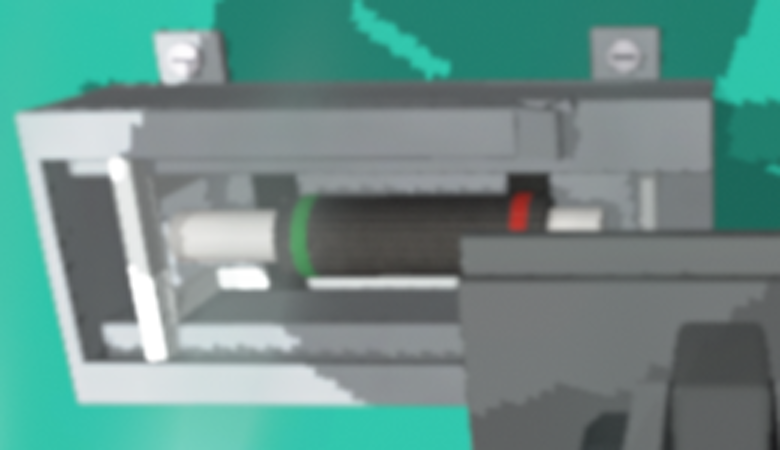

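View pics/w4b.png

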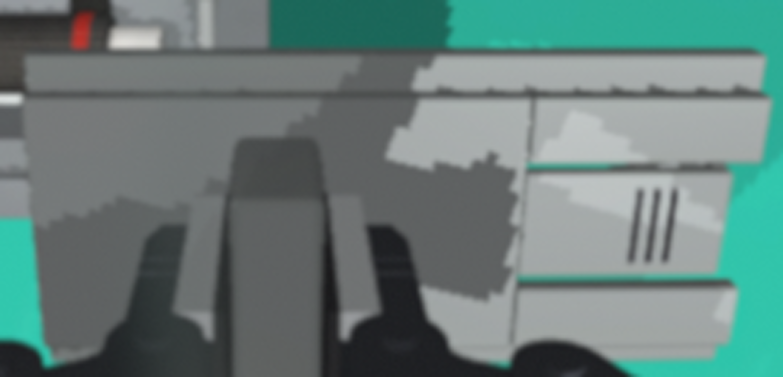

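```bash
cat > f.py <<'E'
from h import *
E
python3 - <<'E'
from h import *
s=ctrl.get_state(); C=cam("wrist",s); G=lambda p:uc(p,80,155,3); L=lambda p:uc(p,225,215,2.9)
pts=[((79,-38,42.5),G((18,113))),((79,38,42.5),G((79,404))),((-85,-38,32),G((713,100))),((-85,-38,0),G((713,80))),((-40,-26.5,42.5),G((514,157)))]
x,r=fit(pts,C,[.45,-.12,-1.28]); print("case",x); print(r)
x1,r=fit(pts[:3],C,[.45,-.12,-1.28]); print("case3",x1); print(r)
# lid in hand: free pose in tool frame : x,y,yaw,z + tilts
O=np.array([(62,-30,0),(-62,-30,0),(62,-24,9),(-62,-24,9),(62,30,5),(-62,30,5),(27,-18,34),(13,-18,34)])/1e3
U=np.array([L(p) for p in [(25,52),(757,52),(25,95),(769,97),(50,360),(718,359),(233,196),(321,196)]])
def w(p): return R.from_euler('ZYX',p[3:]).apply(O)+p[:3]
f=lambda p:(proj(w(p),C)-U).ravel()
p=least_squares(f,[.4236,-.024,.11,-1.28,0,0],x_scale=[.01]*3+[.1]*3); print("lid",p.x); print(p.fun.reshape(-1,2))
c,sn=np.cos(x[2]),np.sin(x[2]); d=p.x[:2]-x[:2]
print("lid in case",c*d[0]+sn*d[1],-sn*d[0]+c*d[1], p.x[2])
print("lid rel tcp",p.x[:3]-s["eef_pos"])
print("x of ledge bar,z36:",[ (lambda q:(c*(q[0]-x[0])+sn*(q[1]-x[1]),-sn*(q[0]-x[0])+c*(q[1]-x[1])))(ray(G(u),.036,C)) for u in [(648,180),(648,225)]])
print("stop bar z~40:",[ (lambda q:(c*(q[0]-x[0])+sn*(q[1]-x[1]),-sn*(q[0]-x[0])+c*(q[1]-x[1])))(ray(G(u),.038,C)) for u in [(115,160),(155,360),(132,170)]])
E
```

```text
case [ 0.4554 -0.1263 -1.2781]
[[-1.5464  0.1043]
 [-0.5107  0.3496]
 [ 0.028  -0.0192]
 [ 0.2841 -0.4318]
 [ 1.6103  0.3206]]
case3 [ 0.4553 -0.1258 -1.2789]
[[-0.8595 -0.0484]
 [ 0.047   0.2372]
 [ 0.7777  0.0183]]
lid [ 0.4239 -0.0241  0.1109 -1.2796  0.0064  0.0123]
[[ 2.5785 -2.0438]
 [-1.604  -1.7292]
 [-1.1051  0.6148]
 [ 1.047   0.138 ]
 [ 0.5303  0.8665]
 [-0.8433  0.9606]
 [-2.2157  0.5058]
 [ 1.6879  0.5736]]
lid in case -0.10687355981845169 -0.0007701763483487951 0.11088432106666062
lid rel tcp [-0.0053  0.0187 -0.0284]
x of ledge bar,z36: [(np.float64(-0.06934727046661002), np.float64(-0.01942205286851979)), (np.float64(-0.06907245428182326), np.float64(-0.008124997489162837))]
stop bar z~40: [(np.float64(0.059028207052955514), np.float64(-0.02549377502547327)), (np.float64(0.058631318657821556), np.float64(0.02722474203902034)), (np.float64(0.05522584778253731), np.float64(-0.022987665271834185))]
```

Emit:
move_arm(commands=[0,-0.03,0.2,0,0.3,0,0.2,0,0.6,0,0.03,0,0.6,0,0,0,0.6,0,0,0,0.4,0,0,0,0.3,0,0,0,0.1,0,0,0,0,0,0,0])

```text
time: 9.4
eef_pos: [0.4273, -0.0331, 0.0672]
tcp_rot: [0.567, -0.423, -0.567, -0.423]
contact_force: [-0.1, 0.2, -1.0]
opening: 0.151
```

```bash
python3 - <<'E'
from h import *
s=ctrl.get_state(); print(s["eef_pos"],s["contact_force"],s["wrist_torque"],s["opening"],s["time"],s["qpos"])
cv2.imwrite("pics/w5.png",ctrl.read_camera("wrist")[:,:,::-1])
cv2.imwrite("pics/s5.png",ctrl.read_camera("side")[:,:,::-1])
crop("pics/s5.png","pics/s5c.png",255,210,355,310,6)
y=-1.2784; c=np.array([.4554,-.126])
plan([*(c-.097*np.array([np.cos(y),np.sin(y)])),.06],[np.cos(y),np.sin(y)])
E
```

```text
[ 0.4273 -0.0331  0.0672] [-0.0712  0.2275 -1.0416] [-0.0217  0.0472 -0.0369] 0.15145239770248592 9.4 [-0.315  -0.0262  2.2878  0.      0.8797 -2.1751]
tool axes (rows x,y,z)
 [[ 0.001  -0.0003 -1.    ]
 [-0.9584 -0.2854 -0.0009]
 [-0.2854  0.9584 -0.0006]]
turn deg -0.17 = -0.03 units alt deg [179.8268  -0.1732] q6 -2.1751116504748316
shift units after turn [0.301  0.004  0.0037]  before turn [0.301  0.004  0.0037]
```

View pics/w5.png

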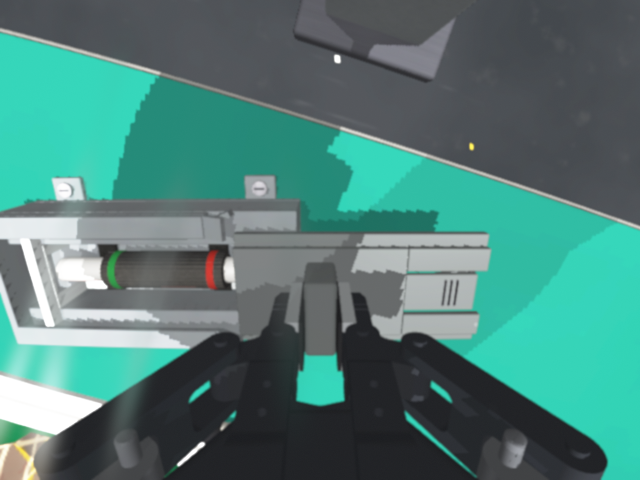

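View pics/s5c.png

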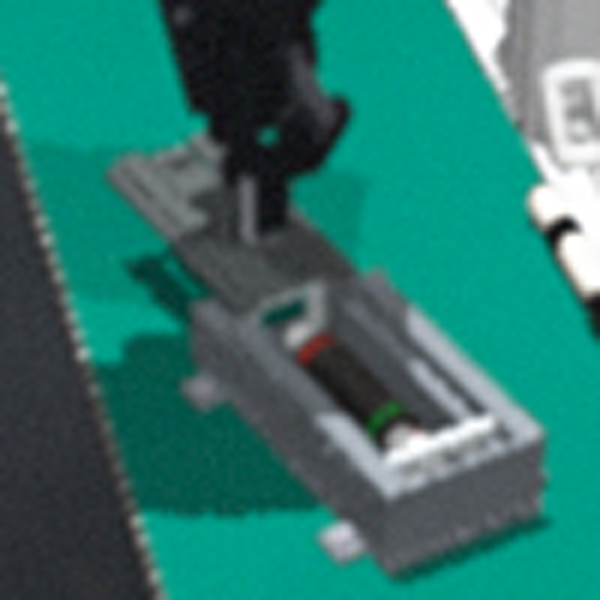

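```bash
python3 -c "
from h import *
crop('pics/w5.png','pics/w5a.png',0,190,310,355,2.55)
crop('pics/w5.png','pics/w5b.png',180,190,310,270,6)"
```

```text
(no output)
```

View pics/w5a.png

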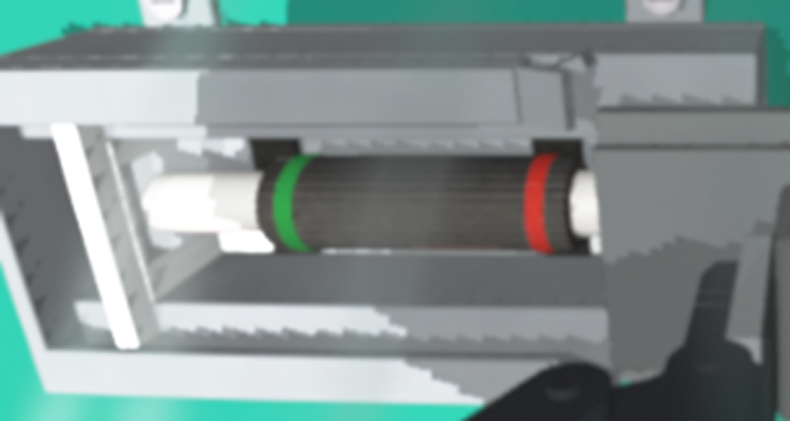

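View pics/w5b.png

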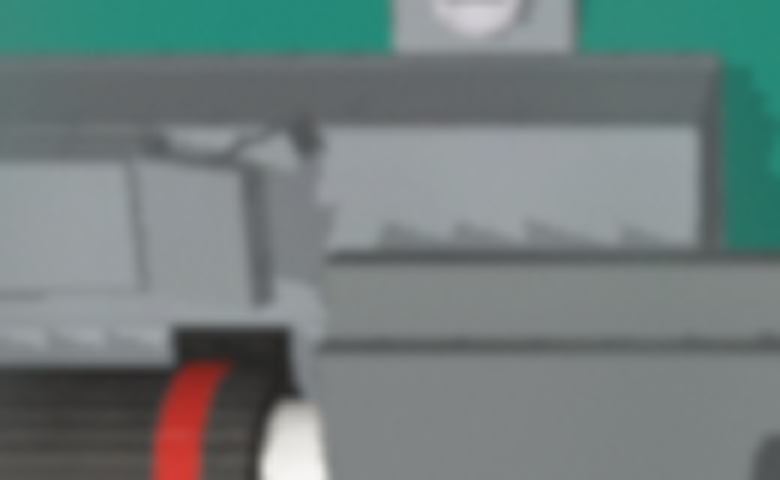

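```bash
python3 - <<'E'
from h import *
s=ctrl.get_state(); C=cam("wrist",s); A=lambda p:uc(p,0,190,2.55); B=lambda p:uc(p,180,190,6)
pts=[((79,38,42.5),A((46,392))),((-85,-38,32),B((706,125))),((-85,-38,0),B((718,58))),((-40,-26.5,42.5),B((142,292))),((-40,-38,42.5),B((132,158)))]
x,r=fit(pts,C,[.45,-.12,-1.28]); print("case",x); print(r)
x1,r=fit(pts[:4],C,[.45,-.12,-1.28]); print(x1)
c,sn=np.cos(x[2]),np.sin(x[2])
def tc(q): return np.array([c*(q[0]-x[0])+sn*(q[1]-x[1]),-sn*(q[0]-x[0])+c*(q[1]-x[1])])
zl=s["eef_pos"][2]-.027
print("nose near bottom",tc(ray(B((328,250)),zl,C)),"nose plate top near",tc(ray(B((318,350)),zl+.009,C)))
print("tcp",tc(s["eef_pos"]))
E
```

```text
case [ 0.4553 -0.1268 -1.2809]
[[-1.0485  0.4218]
 [-0.6271  0.2991]
 [ 0.9615 -1.6391]
 [ 0.7544  0.6657]
 [-0.1456  0.3133]]
[ 0.4553 -0.1268 -1.2808]
nose near bottom [-0.0547 -0.0298] nose plate top near [-0.0557 -0.0245]
tcp [-0.0976  0.0002]
```

Emit:
move_arm(commands=[0.1,0,0,0,0.1,0,0,0,0.05,0,0,0,0.03,0,0,0,0,0,0,0,0,0,0,0])

```text
time: 10.25
eef_pos: [0.4272, -0.0331, 0.0601]
tcp_rot: [0.567, -0.423, -0.567, -0.423]
contact_force: [-0.2, -0.4, -1.2]
opening: 0.153
```

Emit:
move_arm(commands=[0.02,0,0,0,0.02,0,0,0,0,0,0,0])

```text
time: 10.62
eef_pos: [0.4271, -0.033, 0.059]
tcp_rot: [-0.567, 0.423, 0.567, 0.423]
contact_force: [-0.2, -0.2, -1.2]
opening: 0.157
```

Emit:
move_arm(commands=[0.02,0,0,0,0.0,0,0,0,0,0,0,0])

```text
time: 11.0
eef_pos: [0.4272, -0.033, 0.0589]
tcp_rot: [-0.567, 0.423, 0.567, 0.423]
contact_force: [-1.9, 0.9, 4.9]
opening: 0.155
```

Emit:
move_arm(commands=[-0.02,0,0,0,0,0,-0.1,0,0,0,-0.1,0,0,0,-0.1,0,0,0,-0.1,0,0,0,-0.1,0,0,0,-0.1,0,0,0,-0.1,0,0,0,-0.1,0,0,0,0,0])

```text
time: 12.25
eef_pos: [0.4329, -0.0524, 0.059]
tcp_rot: [0.567, -0.423, -0.567, -0.423]
contact_force: [0.4, 0.3, -1.1]
opening: 0.153
```

```bash
cat > st.py <<'E'
from h import *
import sys
s=ctrl.get_state(); x=[.4553,-.1268,-1.2805]; c,sn=np.cos(x[2]),np.sin(x[2]); R2=np.array([[c,sn],[-sn,c]])
print("t",s["time"],"tcp in case",R2@(s["eef_pos"][:2]-x[:2])*1e3,"z",s["eef_pos"][2]*1e3,"F case",R2@s["contact_force"][:2],s["contact_force"][2],"M",s["wrist_torque"],"open",s["opening"])
if len(sys.argv)>1:
    cv2.imwrite(f"pics/w{sys.argv[1]}.png",ctrl.read_camera("wrist")[:,:,::-1])
E
python3 st.py 6
```

```text
t 12.25 tcp in case [-77.6805  -0.1859] z 59.033389567109126 F case [-0.2143  0.4837] -1.1466065832589203 M [-0.0184 -0.0013 -0.0031] open 0.15348864996880518
```

View pics/w6.png

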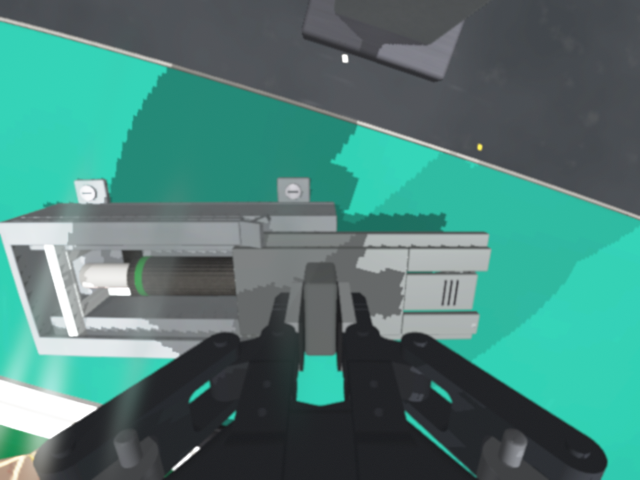

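Emit:
move_arm(commands=[0,0,-0.1,0,0,0,-0.1,0,0,0,-0.1,0,0,0,-0.1,0,0,0,-0.1,0,0,0,-0.1,0,0,0,-0.1,0,0,0,-0.1,0,0,0,-0.1,0,0,0,-0.1,0,0,0,-0.1,0,0,0,-0.1,0,0,0,0,0,0,0,0,0])

```text
time: 14.05
eef_pos: [0.4414, -0.0809, 0.0591]
tcp_rot: [-0.567, 0.423, 0.567, 0.423]
contact_force: [-0.1, 0.4, -0.8]
opening: 0.156
```

```bash
python3 st.py
```

```text
t 14.05 tcp in case [-47.9452  -0.2141] z 59.06390348965303 F case [-0.4066  0.0451] -0.753241433940723 M [ 0.0237 -0.0163 -0.0181] open 0.156051460339736
```

Emit:
move_arm(commands=[0,0,-0.1,0,0,0,-0.1,0,0,0,-0.1,0,0,0,-0.1,0,0,0,-0.1,0,0,0,-0.1,0,0,0,-0.1,0,0,0,-0.1,0,0,0,-0.1,0,0,0,-0.1,0,0,0,-0.1,0,0,0,-0.1,0,0,0,0,0,0,0,0,0])

```text
time: 15.8
eef_pos: [0.4499, -0.1097, 0.0591]
tcp_rot: [-0.567, 0.423, 0.567, 0.423]
contact_force: [0.7, -0.0, -1.3]
opening: 0.155
```

```bash
python3 st.py 7
```

```text
t 15.8 tcp in case [-17.9303  -0.241 ] z 59.06065703801893 F case [0.2214 0.6373] -1.3165013238521643 M [ 0.0651  0.0131 -0.0146] open 0.15531469872953918
```

View pics/w7.png

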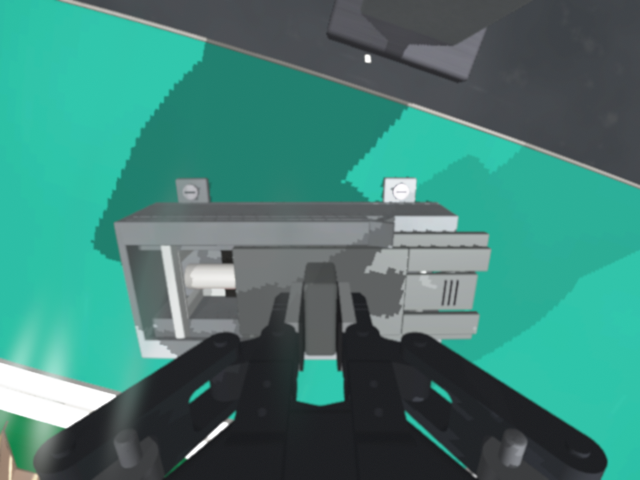

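Emit:
move_arm(commands=[0,0,-0.08,0,0,0,-0.08,0,0,0,-0.08,0,0,0,-0.08,0,0,0,-0.04,0,0,0,-0.04,0,0,0,-0.04,0])

```text
time: 16.73
eef_pos: [0.453, -0.1199, 0.0591]
tcp_rot: [-0.566, 0.423, 0.567, 0.423]
contact_force: [-0.5, 2.7, 0.7]
opening: 0.155
```

Emit:
move_arm(commands=[0,0,-0.04,0,0,0,-0.04,0,0,0,-0.04,0])

```text
time: 17.1
eef_pos: [0.4538, -0.1225, 0.0593]
tcp_rot: [-0.566, 0.422, 0.567, 0.423]
contact_force: [-1.2, 5.8, 5.2]
opening: 0.157
```

Emit:
move_arm(commands=[0,0,-0.04,0,0,0,-0.04,0])

```text
time: 17.35
eef_pos: [0.4544, -0.1243, 0.0594]
tcp_rot: [-0.566, 0.422, 0.567, 0.423]
contact_force: [-1.8, 5.2, 5.1]
opening: 0.147
```

```bash
python3 st.py
```

```text
t 17.35 tcp in case [-2.6198 -0.1616] z 59.35203634036354 F case [-5.4694 -0.2727] 5.080480814237244 M [ 1.2683  0.3491 -0.0268] open 0.14717658476560747
```

Emit:
move_arm(commands=[0,0,-0.04,0,0,0,-0.04,0])

```text
time: 17.6
eef_pos: [0.4549, -0.1261, 0.0594]
tcp_rot: [-0.566, 0.422, 0.568, 0.423]
contact_force: [-1.1, 5.2, 5.7]
opening: 0.152
```

```bash
python3 st.py 8; python3 -c "
from h import *
crop('pics/w8.png','pics/w8c.png',225,195,495,345,2.9)"
```

```text
t 17.6 tcp in case [-0.7281 -0.1568] z 59.3796388400325 F case [-5.3342  0.3998] 5.747297630047995 M [1.323  0.377  0.0007] open 0.15174734556834682
```

View pics/w8c.png

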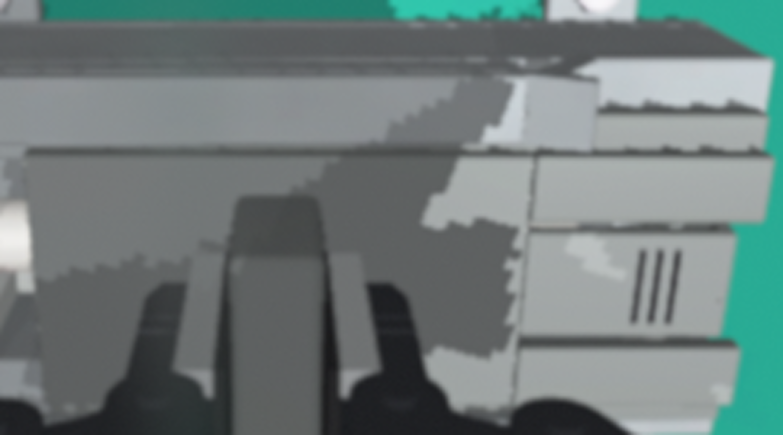

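Emit:
move_arm(commands=[0,0,-0.04,0,0,0,-0.04,0])

```text
time: 17.9
eef_pos: [0.4555, -0.128, 0.0594]
tcp_rot: [-0.566, 0.422, 0.568, 0.423]
contact_force: [-1.5, 6.1, 5.9]
opening: 0.153
```

Emit:
move_arm(commands=[0,0,-0.04,0,0,0,-0.04,0])

```text
time: 18.15
eef_pos: [0.4561, -0.1299, 0.0595]
tcp_rot: [-0.566, 0.422, 0.568, 0.423]
contact_force: [-1.8, 6.3, 7.3]
opening: 0.155
```

Emit:
move_arm(commands=[0,0,-0.04,0,0,0,-0.04,0])

```text
time: 18.4
eef_pos: [0.4567, -0.1317, 0.0595]
tcp_rot: [-0.566, 0.422, 0.568, 0.423]
contact_force: [-2.2, 5.8, 7.7]
opening: 0.155
```

```bash
python3 st.py 9; python3 -c "
from h import *
crop('pics/w9.png','pics/w9c.png',225,195,495,345,2.9)"
```

```text
t 18.4 tcp in case [ 5.1113 -0.0992] z 59.49482063763678 F case [-6.1881 -0.4088] 7.712078339923744 M [ 1.5246  0.4718 -0.0034] open 0.15503672835066273
```

View pics/w9c.png

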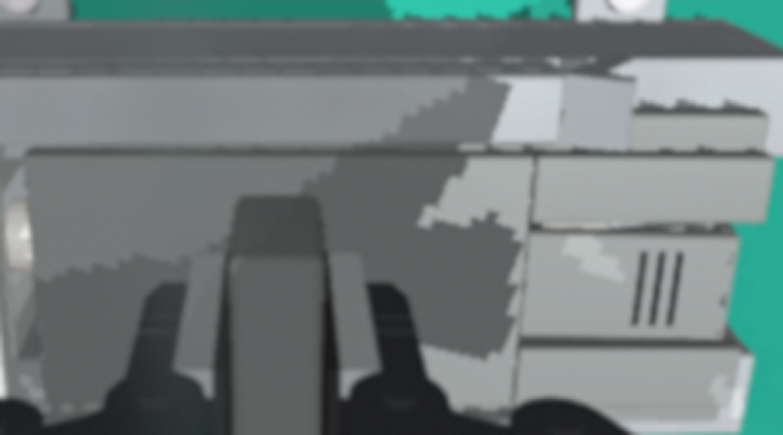

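Emit:
move_arm(commands=[0,0,-0.04,0,0,0,-0.04,0])

```text
time: 18.7
eef_pos: [0.4577, -0.1345, 0.0596]
tcp_rot: [-0.567, 0.423, 0.567, 0.423]
contact_force: [-0.6, 2.1, 5.7]
opening: 0.154
```

Emit:
move_arm(commands=[0,0,-0.04,0,0,0,-0.04,0])

```text
time: 18.95
eef_pos: [0.4582, -0.1371, 0.059]
tcp_rot: [0.567, -0.423, -0.566, -0.423]
contact_force: [0.3, 0.9, 1.8]
opening: 0.153
```

Emit:
move_arm(commands=[0,0,-0.04,0])

```text
time: 19.08
eef_pos: [0.4583, -0.1376, 0.059]
tcp_rot: [0.567, -0.423, -0.567, -0.423]
contact_force: [-0.3, 1.9, 1.7]
opening: 0.153
```

Emit:
move_arm(commands=[0,0,-0.04,0])

```text
time: 19.2
eef_pos: [0.4584, -0.1383, 0.059]
tcp_rot: [-0.567, 0.423, 0.567, 0.423]
contact_force: [0.3, 3.6, 4.3]
opening: 0.154
```

```bash
python3 st.py 10; python3 -c "
from h import *
crop('pics/w10.png','pics/w10c.png',225,195,495,345,2.9)"
```

```text
t 19.2 tcp in case [11.876  -0.3014] z 58.97526627222837 F case [-3.3839  1.2839] 4.324310930687946 M [0.6012 0.0456 0.0779] open 0.1535451841218074
```

View pics/w10c.png

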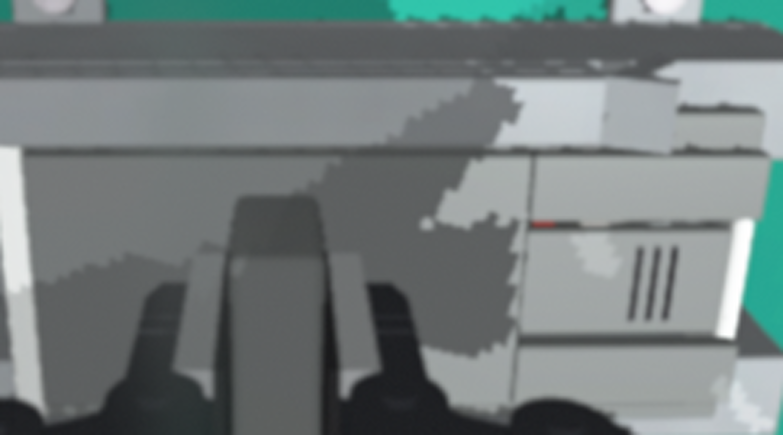

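The tab end is down with the white ledge visible behind it (crop x≈735), and the nose is at the stop bar (x≈15). Checking for the stop with one small push.

Emit:
move_arm(commands=[0,0,-0.02,0,0,0,0,0])

```text
time: 19.5
eef_pos: [0.4584, -0.1383, 0.059]
tcp_rot: [-0.566, 0.422, 0.567, 0.423]
contact_force: [-0.3, 4.8, 3.7]
opening: 0.153
```

```bash
python3 st.py
```

```text
t 19.5 tcp in case [11.9195 -0.3102] z 59.00966759038134 F case [-4.6633  1.1082] 3.7381143873770064 M [ 0.7556  0.1027 -0.0135] open 0.15334459441836798
```

Emit:
move_arm(commands=[0,0,0.03,0,0,0,0,0])

```text
time: 19.75
eef_pos: [0.4584, -0.1383, 0.059]
tcp_rot: [0.567, -0.423, -0.567, -0.423]
contact_force: [-1.4, 2.3, 2.1]
opening: 0.151
```

Emit:
move_arm(commands=[0,0,0,0,0,0,0,0,0,0,0,0,0,0,0,0,0,0,0,0,0,0,0,0], jaw=34)

```text
time: 20.5
eef_pos: [0.4585, -0.1382, 0.0591]
tcp_rot: [0.567, -0.423, -0.567, -0.423]
contact_force: [-0.1, 0.1, -0.4]
opening: 0.397
```

```bash
python3 st.py 11; python3 -c "
from h import *
crop('pics/w11.png','pics/w11c.png',225,195,495,345,2.9)"
```

```text
t 20.5 tcp in case [11.8661 -0.2269] z 59.08855338141836 F case [-0.0988 -0.0959] -0.3808023945396504 M [ 0.007   0.0444 -0.0041] open 0.39666738904098603
```

View pics/w11c.png

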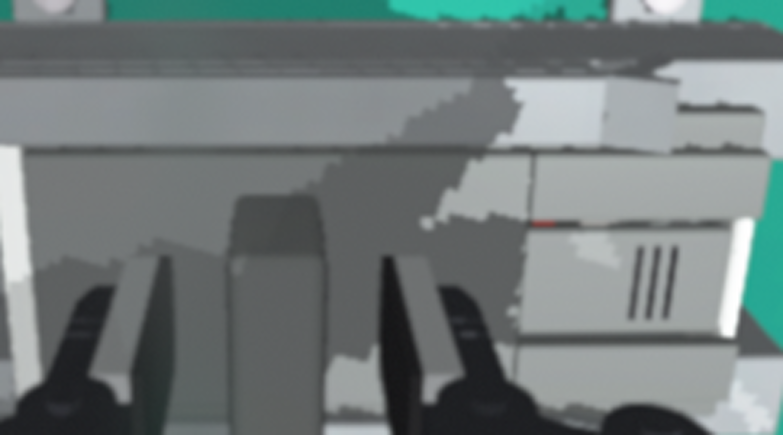

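Emit:
move_arm(commands=[-0.2,0,0,0,-0.4,0,0,0,-0.7,0,0,0,-0.8,0,0,0,-0.8,0,0,0,-0.8,0,0,0,-0.8,0,0,0,-0.4,0,0,0,0,0,0,0,0,0,0,0,0,0,0,0])

```text
time: 21.92
eef_pos: [0.458, -0.138, 0.1806]
tcp_rot: [-0.566, 0.423, 0.568, 0.423]
contact_force: [0.0, -0.1, 0.4]
opening: 0.401
```

```bash
python3 st.py 12; python3 -c "
from h import *
crop('pics/w12.png','pics/w12c.png',180,140,450,290,2.9)
cv2.imwrite('pics/top12.png',ctrl.read_camera('top')[:,:,::-1])
cv2.imwrite('pics/side12.png',ctrl.read_camera('side')[:,:,::-1])
crop('pics/side12.png','pics/side12c.png',260,210,400,310,5.5)
"
```

```text
t 21.925 tcp in case [11.4455 -0.6491] z 180.59639738528585 F case [ 0.1171 -0.0301] 0.37910427326238055 M [ 0.0186  0.0334 -0.0222] open 0.4014230796577111
```

View pics/w12c.png

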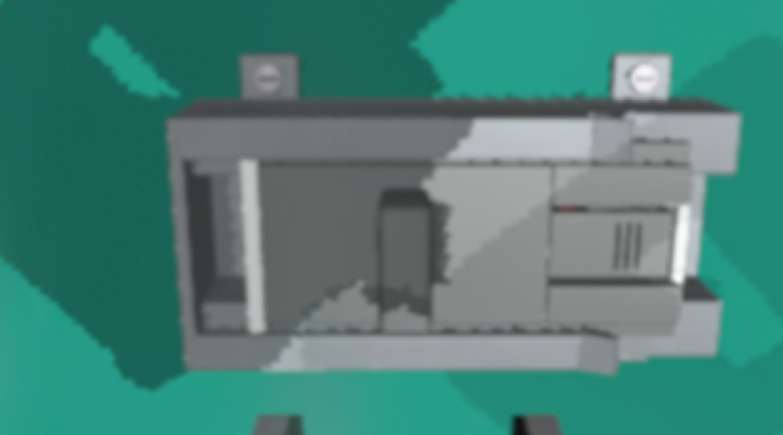

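View pics/side12c.png

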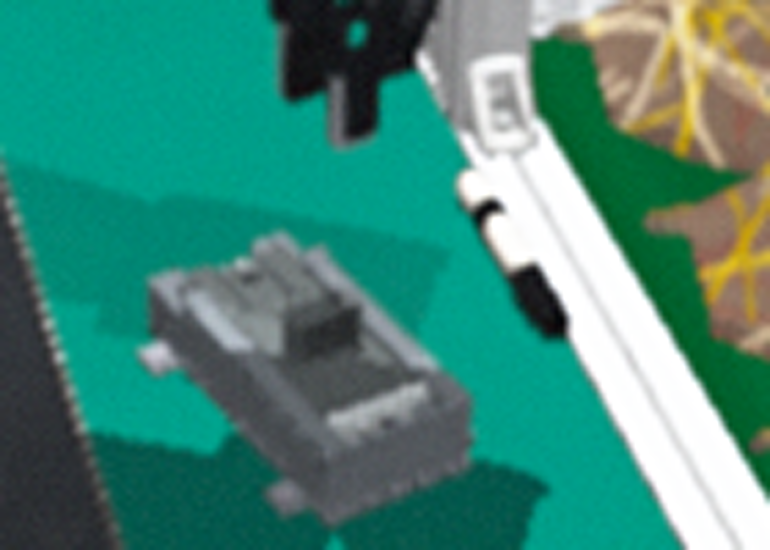

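View pics/top12.png

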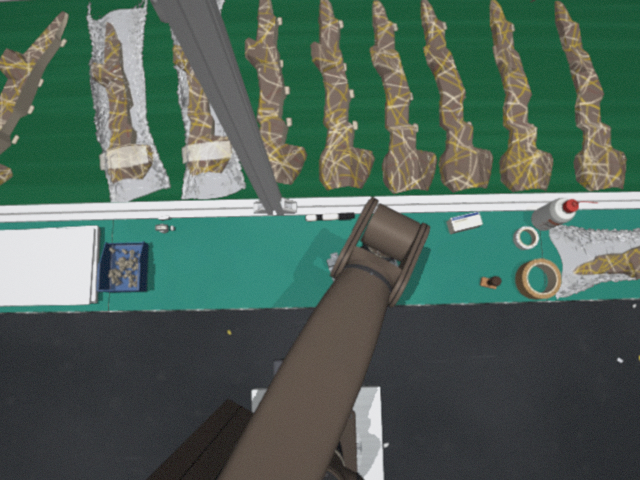

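The lid lies flat under the lips with its nose against the stop bar and its tab flat in front of the white ledge. The bystanders are at the same pixels as at the start. Handing in.

```bash
python3 -c "
from plant import ctrl
print(ctrl.sign_off())"
```

```text
the job is handed in; nothing more can be done
None
```

The gauge case is closed and the job handed in at about 22 s; the hand-in gave no verdict. I gripped the lid by its rib at 40 N, entered it level into the rails, and slid it along until the tab clicked behind the ledge.

**Slide:** Climbing the ledge took about 5–6 N along the slide, then the force fell to about 1 N at the click. The tool stopped advancing at the end stop at about 5 N, well under the 20 N limit. I read forces between moves rather than continuously.

**Last checks:**
- **Seating:** the wrist picture shows the nose against the stop bar and the tab flat in front of the ledge.
- **Position:** lid x is about −8 mm, 8 mm short of nominal, which is the near end of the range given for the stop. It should be past the −10.6 mm mark, though my position estimates are only good to 1–2 mm. Lid y is within about 0.5 mm of the centre line.
- **Surroundings:** the gripper is clear at about 0 N, and the bystanders look unmoved in the top view.

No check failed. The top-camera and wrist-camera poses for lid and case differed by 2–3 mm, and I used the wrist values.

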